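# Push the gear selector into third

## Robot

A 6-joint arm with a two-finger parallel gripper is mounted at the origin on the work surface; the furniture and walls round the work are solid. World frame = base frame: x ahead of the robot, y to its left, z up, the work surface at z = 0. Lengths are in m, angles in rad, forces in N, time in s.
With the tool pointing down it reaches from about 0.35 to 0.975 m from the base axis. Payload 17.4 kg.
Tool frame: the origin (TCP) lies at the centre of the arm's flange, where the gripper is bolted on; the fingertips stand 173 mm ahead of it and the grasp point (between the pads) lies 155 mm ahead of it; z points along the fingers, y is the line along which they close (so a half turn about z gives the same grasp; the last joint's range is limited). The gripper opens to 85 mm and grips with 20 to 120 N. Pads are 22 mm wide; open, the fingers measure 114 mm over their backs; the gripper's body (76 mm by 85 mm) begins 54 mm behind the grasp point. The pads swing forward as they close: fully open they stand 13 mm farther back than shut.
Start: joints at [1.083, 0.116, 1.442, -0, 1.584, -0.038], TCP at [0.293, 0.608, 0.405] pointing down, gripper open.
Joint ranges: [-2.83, 2.83], [-0.83, 2.19], [0.07, 2.5], [-1.14, 4.28], [0.01, 3], [-2.97, 2.97]. Speed limits (rad/s): [1.89, 1.89, 2.22, 3.14, 3.14, 3.14].

## Interface

Orientations are given as a unit quaternion [w, x, y, z].
In Python, from workcell import status, camera, calibration, manip gives the robot as it stands.
- The arm moves only by the shell command python3 -m inch 'ROWS' [FORCE]. ROWS is JSON, a list of rows, each an object with "xyz": the shift along the tool's x, y, z in cm, a list of three; "twist": the turn about the tool's z in rad; "claw": the closure, from 0 (fully open) to 1 (shut). A call has 1 to 12 rows; each row is the pose to reach, as a shift and turn from the pose commanded when the call began, along the tool's axes at that moment; what a row does not reach only later rows make up. A row lasts 1/8 s, in which the tool goes at most 62.5 mm and 10.7 degrees, less where a joint would pass 70% of its speed; a pose out of reach is approached as far as the arm can. A call with a gripper value outside its range is refused whole. The fingers move at their own pace and stop on an object; FORCE is the grip in N (left out, the last holds). Time passes only in rows, so rows that repeat a pose let the fingers close. It gives the time, the measured TCP pose, the force, the opening and the grip force at its end, in the units of the state.
- status.get_state(): the state, without advancing time (a new reading comes with each control period).
- camera(name): name is "scene" or "top"; returns the picture (420x560x3 uint8, red, green, blue); there is no depth.
- calibration(name): a dict with "fx", "fy", "cx", "cy" (pixels), "R" (3x3) and "t" (3): a world point X has camera coordinates R X + t. Camera axes: x right, y down, z forward; pixel columns grow to the right and rows downward; lengths in m; the calibration is good to about 2 mm. A picture is of the moment at which its call begins. calibration takes no time and is no camera call.
- manip.sign_off(): hands the job in; it is judged then, once.
The state is a dict: "clock": time; "qpos": joint angles; "joint_vel": joint speeds; "tau": joint torques, N m; "eef_pos": TCP position; "tool_rot": TCP orientation; "wrist_force": force on the tool from outside, world axes, zero at the start; "ft_torque": the same for the moment, N m; "grip_width": opening from 0.0 (shut) to 1.0 (fully open); "grip_force": force on a finger pad.
Only numpy, scipy, OpenCV 4.12 (cv2) and the standard library are available. Lean on these libraries where they do the work, as an engineer would, in place of code of your own. Each camera call takes 0.05 s, during which the arm holds its last target. There are 200 camera calls.

## Task

The gear selector on the bench stands in its left-hand lane. Get it ready for its third-gear sensor check: with the fingertips or the outside of the fingers only, push the orange-knobbed lever into the cross channel, across to the right-hand lane without letting it drop into either middle slot, and then forward, away from the robot, all the way into the third slot, the one with three green dots. Push gently, never pinch the lever, leave everything around it undisturbed, and finish with the lever left there by itself.

Things in the scene. Friction and masses are not known exactly. Their poses are not given: they have to be found in the camera images.
- selector: gear selector fixed to the bench: green housing 130 (x) x 140 (y) x 90 mm high on a dark flange 170x176x6 mm. Origin: centre of its underside; x = forward (roughly away from the robot), y = left, z = up. The lever pivots on a gimbal on the z axis, 30 mm up. Only the lever stands above the gate plate (top at 90 mm). A tall cabinet stands behind left, a cable tray overhead.
- gate_centre (a point): centre of the gate, on the plate's top; axes as the selector. Double-H gate: a cross channel along y through this point and three lanes along x at y = +24, 0 and -24 mm, each with a slot forward and a slot rearward. Slots and channel are 14 mm wide, the stem 8 mm: 3 mm of play each way here. Slots end 31 mm from the centre. The webs between them have rounded ends.
- third_slot (a point): front end of the third slot, on the plate's top: the forward slot of the right-hand lane. On the plate ahead of the forward slots are 1, 2 (black) and 3 (green) dots, from left to right.
- shift_lever: the lever; origin at the centre of its orange ball knob (38 mm across), z along the stem, 150 mm from the gimbal. With across a and forward f the knob is in the selector's frame at x = 0.150 sin f, y = -0.150 sin a cos f, z = 0.030 + 0.150 cos a cos f m (0.18 upright, 0.158 in a corner slot: it rises and sinks on its way). It stays where it is left; 1.5 to 2 N at the knob move it. 
- shift_across (a joint): sideways angle of the lever, rad: positive leans right (selector's -y). About -0.40 in the left lane, 0 in the middle, +0.40 in the right lane; stops at -0.42 and 0.42. Changes freely only in the cross channel (forward angle within about 0.05 of 0).
- shift_forward (a joint): fore-and-aft angle of the lever, rad: positive leans forward (selector's +x). 0 in the cross channel; stops at 0.38 (fully home in a forward slot) and -0.38 (rear slot). At the start anywhere from -0.26 to 0.36, in the left lane.
- relay_board: small green relay board with blue relays, 50x75x20 mm, loose beside the selector's left flank; origin: centre of its underside; leave it alone
- tape_roll: roll of white tape lying flat, diameter 66, 19 mm high, loose beside the selector's right flank; origin: centre of its underside; leave it alone
- solder_reel: blue and white reel of solder standing flat, diameter 58, 38 mm high, loose; origin: centre of its underside; leave it alone
- needle_pliers: pliers with blue handles lying flat, 53x162x10 mm, loose; origin: centre of its underside; leave it alone

How it is judged:
On the way, in this order (a step that is already met when the one before it is completed fails the run):
1. the lever is in the cross channel, at the middle lane (value of joint shift_across between -0.18 and 0.18 rad and value of joint shift_forward between -0.15 and 0.15 rad).
2. the lever is in the cross channel, at the right-hand lane (value of joint shift_across above 0.3 rad and value of joint shift_forward between -0.15 and 0.15 rad).
At the end, for the whole second after the job is handed in: The lever rests in the third slot: across angle above 0.30 rad (right-hand lane), forward angle above 0.33 rad of the 0.38 at the end stop, at rest (value of joint shift_across above 0.3 rad and value of joint shift_forward above 0.33 rad and velocity of joint shift_across between -0.05 and 0.05 rad/s and velocity of joint shift_forward between -0.05 and 0.05 rad/s); the robot touches nothing.
It fails at once if the lever is let into a middle slot (forward angle beyond 0.2 rad either way while within 0.18 rad of the middle lane) (value of joint shift_across between -0.18 and 0.18 rad and (value of joint shift_forward above 0.2 rad or value of joint shift_forward below -0.2 rad)).
It fails at once if the lever is pinched or pushed hard: the fingers press on it with more than 38 N (contact force between the fingers and shift_lever above 38 N).
It fails at once if a thing round the selector is lifted, carried or shoved by more than 15 mm (distance of any of relay_board, tape_roll, solder_reel, needle_pliers from where it was at the start of the episode above 0.015 m).
It also fails if it takes over 64 s, if anything falls off the work surface, if the arm or the gripper's body presses on something with over 40 N, if the wrist force passes 120 N, or if a joint passes its speed limit or range.

## Working session

There is one attempt and no reset: what is moved stays moved. The work goes in short steps, Python scripts to look and compute and a shell command to move; the robot and the scene stay as the last step left them, time stands still between calls to the robot, and variables do not carry over. Pictures are saved under pics/ and viewed, at most 12 in all, crops included, and the job is handed in when it is done.

```bash
mkdir -p pics; python3 - <<'E'
from workcell import status,camera,calibration
import cv2
for n in("scene","top"):
    im=camera(n); cv2.imwrite(f"pics/{n}0.png",im[:,:,::-1]); c=calibration(n); print(n,c)
print(status.get_state())
E
```

```text
scene {'fx': 502.3270371337368, 'fy': 502.3270371337368, 'cx': 273.8602030928975, 'cy': 207.77914638335727, 'R': array([[ 0.82491756, -0.56517087,  0.00963814],
       [-0.24983007, -0.37983857, -0.89067817],
       [ 0.5070463 ,  0.73232817, -0.45453219]]), 't': array([-0.34848518,  0.25482823,  1.05471859])}
top {'fx': 395.7330960092287, 'fy': 395.7330960092287, 'cx': 286.11968476335625, 'cy': 205.99777076649607, 'R': array([[ 0.47148237, -0.88184649,  0.00715143],
       [-0.85309621, -0.45813572, -0.24967684],
       [ 0.22345297,  0.11161737, -0.96830281]]), 't': array([-0.1392358 ,  0.48231454,  0.84738381])}
{'clock': 0.1, 'qpos': array([ 1.08318926e+00,  1.16462129e-01,  1.44217394e+00, -2.52206981e-05,
        1.58396148e+00, -3.77989509e-02]), 'joint_vel': array([-4.84655660e-07, -2.67684364e-03, -2.11500114e-03, -8.96430416e-04,
       -1.58191641e-03, -1.27684347e-04]), 'tau': array([ 1.67715738e-03, -7.33670497e+01, -6.33784890e+01,  2.03789079e-05,
        5.37255022e-03,  2.39328745e-05]), 'eef_pos': array([0.2935071 , 0.60787581, 0.40403486]), 'tool_rot': array([-1.18304820e-04,  2.23012964e-01,  9.74815349e-01, -4.88484114e-04]), 'wrist_force': array([-0.87355062, -0.38229689,  0.05248955]), 'ft_torque': array([ 0.03128376, -0.0061219 , -0.00810141]), 'grip_force': 0.0, 'grip_width': 0.9999710250662327}
```

View pics/scene0.png

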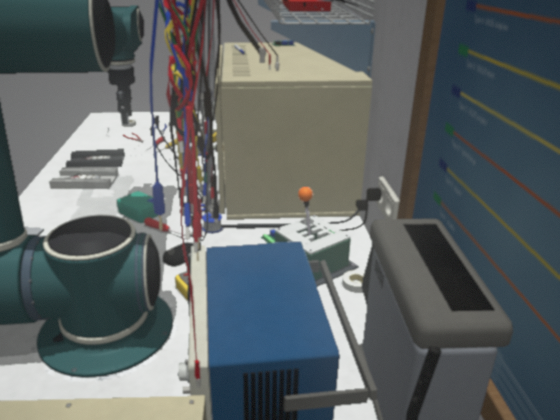

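View pics/top0.png

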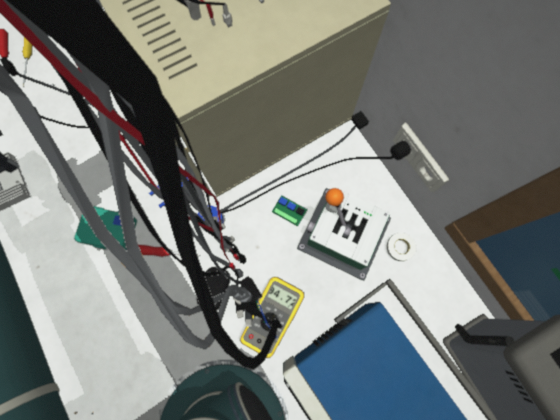

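The top view shows the selector at about (347,232) with the knob at (335,197). The relay board is at (290,208) and the tape roll at (399,247). In the scene view the knob is at (306,193). Next I'll enlarge both.

```bash
python3 - <<'E'
import cv2,numpy as np
a=cv2.imread("pics/top0.png")[175:290,285:415]; b=cv2.imread("pics/scene0.png")[175:295,255:375]
a=cv2.resize(a,None,fx=6,fy=5,interpolation=2)if 0 else cv2.resize(a,None,fx=5,fy=5,interpolation=2)
b=cv2.resize(b,None,fx=4.5,fy=4.5,interpolation=2)
cv2.imwrite("pics/a.png",a);cv2.imwrite("pics/b.png",b)
E
```

```text
(no output)
```

View pics/a.png

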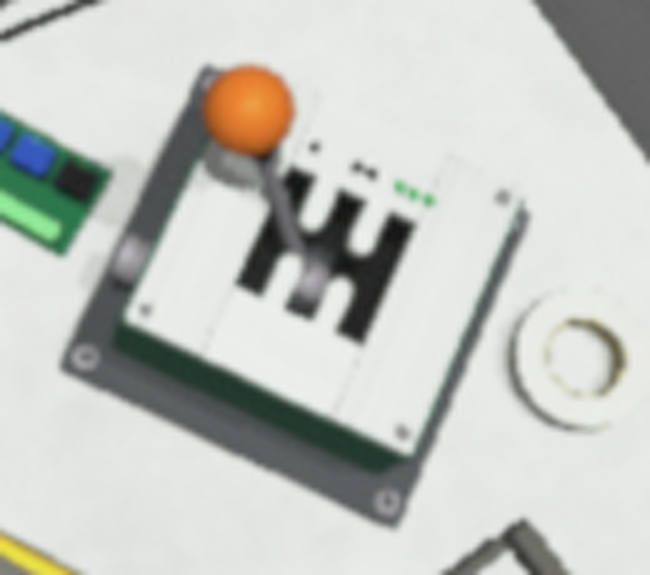

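View pics/b.png

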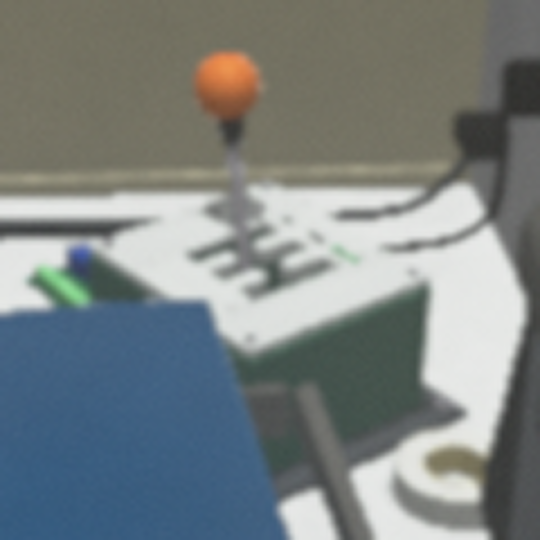

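The enlarged top crop gives these crop pixels:
- **Flange corners:** left (62,370), bottom (395,525), top (208,68)
- **Slot front ends:** (300,172), (350,195), (402,218)
- **Slot rear ends:** (250,290), (300,312), (352,338)
- **Knob:** (249,108)

The green dots at (415,195) confirm that the third slot is the front right one. In the scene crop the knob is at (229,85).

```bash
cat > h.py <<'E'
import numpy as np, cv2
from workcell import status,camera,calibration
from scipy.optimize import least_squares
def proj(n,X):
    c=calibration(n);p=np.atleast_2d(X)@c["R"].T+c["t"]
    return np.c_[c["fx"]*p[:,0]/p[:,2]+c["cx"],c["fy"]*p[:,1]/p[:,2]+c["cy"]]
def onz(n,u,z):
    c=calibration(n);d=c["R"].T@[(u[0]-c["cx"])/c["fx"],(u[1]-c["cy"])/c["fy"],1];o=-c["R"].T@c["t"]
    return o+d*(z-o[2])/d[2]
def tri(ut,us):
    f=lambda X:np.r_[proj("top",X)[0]-ut,proj("scene",X)[0]-us]
    r=least_squares(f,[.7,.3,.15]);return r.x,r.fun
def sel(p):  # selector frame -> world
    x,y,t=np.load("sel.npy");c,s=np.cos(t),np.sin(t);p=np.atleast_2d(p).astype(float)
    return np.c_[x+c*p[:,0]-s*p[:,1],y+s*p[:,0]+c*p[:,1],p[:,2]]
def knob(a,f): return np.c_[.15*np.sin(f),-.15*np.sin(a)*np.cos(f),.03+.15*np.cos(a)*np.cos(f)]
def inv(X):
    x,y,t=np.load("sel.npy");d=X-[x,y,0.03];c,s=np.cos(t),np.sin(t)
    u,v=c*d[0]+s*d[1],-s*d[0]+c*d[1];return np.array([u,v,X[2]]),-np.arctan2(v,d[2]),np.arctan2(u,np.hypot(v,d[2]))
def orange(n):
    im=camera(n)[:,:,:].astype(int);m=(im[...,0]>150)&(im[...,1]<150)&(im[...,0]-im[...,2]>110)
    k,l,st,ce=cv2.connectedComponentsWithStats(m.astype(np.uint8))
    return [(ce[i],st[i]) for i in range(1,k) if st[i,4]>25]
E
python3 - <<'E'
from h import *
tc=lambda p:(np.array(p)+.5)/5-.5+[285,175]
px=[(62,370),(395,525),(208,68),(300,172),(350,195),(402,218),(250,290),(300,312),(352,338)]
P=np.array([tc(p) for p in px])
h=.085;L=[(-h,.088,.006),(-h,-.088,.006),(h,.088,.006)]+[(s*.031,y,.09) for s in(1,-1) for y in(.024,0,-.024)]
def f(q):
    np.save("sel.npy",q);return (proj("top",sel(L))-P).ravel()
b=min((least_squares(f,[.75,.3,t]) for t in(-.5,0,.5)),key=lambda r:r.cost);np.save("sel.npy",b.x)
print(b.x,b.fun.reshape(-1,2).round(1).tolist())
kt=tc((249,108));ks=(np.array((229,85))+.5)/4.5-.5+[255,175]
X,r=tri(kt,ks);print(X,r,inv(X))
for fz in np.arange(-.3,.4,.1): print(round(fz,2),proj("top",sel(knob(-.4,fz)))[0],proj("scene",sel(knob(-.4,fz)))[0])
print(kt,ks,orange("top"),orange("scene"))
print("dist",np.hypot(*X[:2]))
E
```

```text
[ 0.51202047 -0.04246426  0.04689808] [[-0.9, -0.1], [0.8, 1.2], [-1.0, -1.4], [0.9, -0.6], [0.8, -0.6], [0.4, -0.7], [-0.3, 0.6], [-0.3, 0.9], [-0.5, 0.4]]
[0.52921513 0.01635606 0.17116409] [-0.36129121  0.22886409  0.51570962 -0.12477759] (array([0.0199333 , 0.05794954, 0.17116409]), np.float64(-0.38953541083174276), np.float64(0.12989270921138435))
-0.3 [321.60134902 225.86226859] [286.33951364 203.71675436]
-0.2 [324.06137021 218.82339607] [290.64583223 200.70096104]
-0.1 [326.76856728 211.93481048] [295.12562508 198.26486513]
0.0 [329.6813196  205.29811786] [299.72777523 196.42383504]
0.1 [332.75456026 199.00855292] [304.4016243  195.18588728]
0.2 [335.94113197 193.1524951 ] [309.09761882 194.55207824]
0.3 [339.19316773 187.80545419] [313.76786301 194.51698241]
[334.4 196.2] [305.5 193.5] [(array([ 1.21686747, 42.92771084]), array([ 0, 30,  4, 26, 83], dtype=int32)), (array([334.40487805, 196.44878049]), array([326, 189,  17,  16, 205], dtype=int32))] [(array([304.96103896, 190.93506494]), array([300, 187,  11,   9,  77], dtype=int32))]
dist 0.529467819985704
```

```bash
python3 - <<'E'
from h import *
np.set_printoptions(precision=3,suppress=True)
for n in("top","scene"):
    c=calibration(n);print(n,-c["R"].T@c["t"])
print("cab bottom",onz("top",(222,190),0),onz("top",(340,122),0),onz("scene",(228,217),0),onz("scene",(365,213),0))
for z in(.3,.4,.5): print(z,onz("top",(180,118),z),onz("top",(390,10),z),onz("scene",(220,82),z),onz("scene",(368,80),z))
print("box",[onz("top",p,z) for p,z in(((290,360),.15),((385,285),.0))])
print("tcp",proj("top",[.293,.608,.405]),proj("scene",[[.293,.608,.405],[.293,.608,.232]]))
print("target",proj("scene",sel([.045,.058,.32])),proj("top",sel([.045,.058,.32])))
E
```

```text
top [0.288 0.004 0.942]
scene [-0.184 -0.873  0.71 ]
cab bottom [0.466 0.272 0.   ] [ 0.771  0.095 -0.   ] [0.459 0.296 0.   ] [0.821 0.089 0.   ]
0.3 [0.489 0.319 0.3  ] [0.874 0.085 0.3  ] [0.664 0.692 0.3  ] [1.13  0.437 0.3  ]
0.4 [0.458 0.27  0.4  ] [0.783 0.072 0.4  ] [0.457 0.31  0.4  ] [0.81  0.118 0.4  ]
0.5 [0.426 0.221 0.5  ] [0.691 0.06  0.5  ] [ 0.25  -0.072  0.5  ] [ 0.489 -0.202  0.5  ]
box [array([ 0.211, -0.052,  0.15 ]), array([ 0.446, -0.182,  0.   ])]
tcp [[-73.171 106.951]] [[120.703  67.13 ]
 [127.965 124.458]]
target [[316.393 134.576]] [[351.068 159.186]]
```

```bash
python3 -m inch '[{"xyz":[-2,-3,0],"twist":-0.06,"claw":1},{"xyz":[-5,-7.5,0],"twist":-0.12,"claw":1},{"xyz":[-8.5,-12,0],"twist":-0.18,"claw":1},{"xyz":[-12,-17,0],"twist":-0.24,"claw":1},{"xyz":[-15,-21,0],"twist":-0.3,"claw":1},{"xyz":[-18,-25.5,0],"twist":-0.37,"claw":1},{"xyz":[-21,-30,0],"twist":-0.43,"claw":1},{"xyz":[-23.5,-33.5,0],"twist":-0.497,"claw":1},{"xyz":[-23.5,-33.5,0],"twist":-0.497,"claw":1}]' 20
python3 - <<'E'
from h import *
np.set_printoptions(precision=3,suppress=True)
s=status.get_state();print(s["clock"],s["eef_pos"],s["tool_rot"],s["wrist_force"],s["tau"])
q=s["tool_rot"]
from scipy.spatial.transform import Rotation as R
M=R.from_quat(np.r_[q[1:],q[0]]).as_matrix();print(M)
x,y,t=np.load("sel.npy");print("tcp in sel",inv(s["eef_pos"])[0])
cv2.imwrite("pics/s1.png",camera("scene")[:,:,::-1])
E
```

```text
clock: 1.32
eef_pos: [0.3596, 0.202, 0.405]
tool_rot: [0.001, -0.022, 1.0, 0.0]
wrist_force: [-0.1, 0.2, -0.1]
grip_width: 0.002
grip_force: 0.0
1.325 [0.36  0.202 0.405] [ 0.001 -0.022  1.     0.   ] [-0.111  0.247 -0.068] [ -3.442 -25.638 -62.599  -0.329   0.275  -1.94 ]
[[-0.999 -0.045  0.001]
 [-0.045  0.999  0.   ]
 [-0.001  0.    -1.   ]]
tcp in sel [-0.141  0.251  0.405]
```

View pics/s1.png

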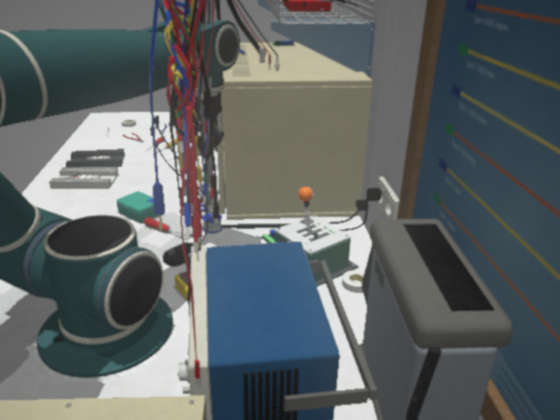

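```bash
python3 -m inch '[{"xyz":[-1,-3,0],"twist":0,"claw":1},{"xyz":[-3,-7,0],"twist":0,"claw":1},{"xyz":[-6,-11,0],"twist":0,"claw":1},{"xyz":[-9,-15,0],"twist":0,"claw":1},{"xyz":[-11,-19,0],"twist":0,"claw":1},{"xyz":[-11,-19.3,0],"twist":0,"claw":1}]'
python3 -m inch '[{"xyz":[-3,0,0],"twist":0,"claw":1},{"xyz":[-7,0,0],"twist":0,"claw":1},{"xyz":[-10.6,0,0],"twist":0,"claw":1},{"xyz":[-10.6,0,0],"twist":0,"claw":1}]'
python3 - <<'E'
from h import *
np.set_printoptions(precision=4,suppress=True)
s=status.get_state();print(s["clock"],s["tool_rot"],s["tau"],"tcp in sel",inv(s["eef_pos"])[0])
a=camera("top")[130:290,260:430,::-1];cv2.imwrite("pics/t2.png",cv2.resize(a,None,fx=3.7,fy=3.7,interpolation=2))
print(orange("top"),orange("scene"))
E
```

```text
clock: 2.12
eef_pos: [0.4798, 0.0155, 0.4039]
tool_rot: [-0.001, -0.022, 1.0, 0.0]
wrist_force: [-0.2, 0.6, -0.2]
grip_width: -0.003
grip_force: 0.0
clock: 2.62
eef_pos: [0.5859, 0.0232, 0.4035]
tool_rot: [-0.001, -0.024, 1.0, 0.0]
wrist_force: [-0.9, 0.4, -0.1]
grip_width: 0.0
grip_force: 0.0
2.625 [-0.001  -0.0241  0.9997  0.0002] [ -0.6242 -53.852  -65.8869  -0.0196  -0.404   -0.0049] tcp in sel [0.0768 0.0621 0.4035]
[(array([ 1.2989, 42.9885]), array([ 0, 30,  4, 26, 87], dtype=int32)), (array([152.4509, 250.4277]), array([139, 246,  29,   9, 173], dtype=int32))] [(array([305.025, 191.   ]), array([300, 187,  11,   9,  80], dtype=int32))]
```

View pics/t2.png

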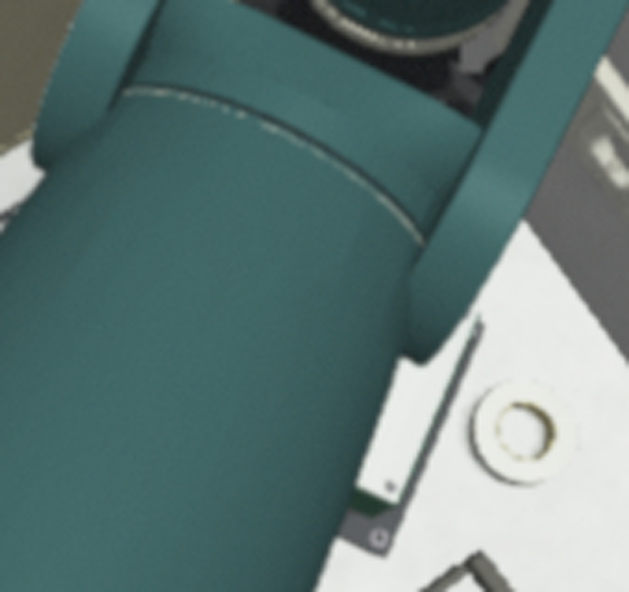

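The top view is now hidden by the forearm, with only the flange's right edge and the tape roll undisturbed at (520,430) in the crop. The scene camera still sees the knob, so I'll track the lever with that.

```bash
cat >> h.py <<'E'
def kpix():
    im=cv2.cvtColor(camera("scene"),cv2.COLOR_RGB2HSV)[165:230,270:360]
    m=((im[...,0]>=3)&(im[...,0]<=16)&(im[...,1]>150)&(im[...,2]>90)).astype(np.uint8)
    k,l,st,ce=cv2.connectedComponentsWithStats(m);i=1+np.argmax(st[1:,4])
    return ce[i]+[270,165],st[i].tolist()
def report(tag=None):
    s=status.get_state();p,st=kpix()
    off=np.array([0,0.])
    r=least_squares(lambda q:proj("scene",sel(knob(*q)))[0]-p-off,[0,0.1])
    print("t",s["clock"],"F",s["wrist_force"].round(1),"tcp",inv(s["eef_pos"])[0].round(4),"pix",p.round(1),st,"a,f",r.x.round(3),"knob",knob(*r.x).round(4))
    if tag: cv2.imwrite(f"pics/{tag}.png",cv2.resize(camera("scene")[110:260,240:390,::-1],None,fx=4,fy=4,interpolation=2))
E
python3 -c "from h import *;report()"
python3 -m inch '[{"xyz":[0,-0.2,3],"twist":0,"claw":1},{"xyz":[0,-0.4,6],"twist":0,"claw":1},{"xyz":[0,-0.4,7.8],"twist":0,"claw":1},{"xyz":[0,-0.4,7.8],"twist":0,"claw":1}]'
python3 -c "from h import *;report('d1')"
```

```text
t 2.775 F [-0.2  0.5 -0.3] tcp [0.0748 0.0615 0.4046] pix [304.8 192.3] [29, 22, 12, 11, 104] a,f [-0.45   0.154] knob [[0.023  0.0644 0.1635]]
clock: 3.32
eef_pos: [0.5841, 0.0176, 0.326]
tool_rot: [-0.001, -0.024, 1.0, 0.0]
wrist_force: [1.0, -0.6, 0.1]
grip_width: 0.001
grip_force: 0.0
t 3.325 F [ 1.  -0.6  0.1] tcp [0.0748 0.0566 0.326 ] pix [304.9 192.6] [29, 23, 12, 10, 100] a,f [-0.45   0.154] knob [[0.0231 0.0644 0.1635]]
```

View pics/d1.png

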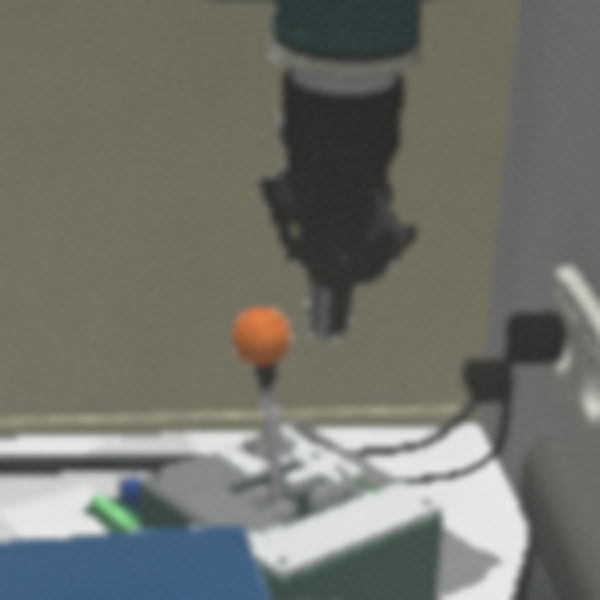

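The fingers are shut and in front of the knob: the tips are at crop (330,335) and the knob at (262,335). The knuckles bulge from about 35 mm above the tips.

```bash
sed -i 's/off=np.array(\[0,0.\])/off=np.array([0.9,2.5])/; s/-p-off/-(p+off)/' h.py
python3 -m inch '[{"xyz":[1,0.1,0],"twist":0,"claw":1},{"xyz":[2,0.1,0],"twist":0,"claw":1},{"xyz":[2.6,0.1,0],"twist":0,"claw":1},{"xyz":[3.2,0.1,0],"twist":0,"claw":1},{"xyz":[3.2,0.1,0],"twist":0,"claw":1}]'
python3 -c "
from h import *;report()
for z in(.14,.15,.16): print(z,proj('scene',sel([.0748,.0566,z])))
"
```

```text
clock: 4.05
eef_pos: [0.5522, 0.0169, 0.327]
tool_rot: [0.0, -0.024, 1.0, 0.0]
wrist_force: [0.9, -0.6, 0.6]
grip_width: -0.002
grip_force: 0.3
t 4.05 F [ 0.9 -0.6  0.6] tcp [0.0429 0.0574 0.327 ] pix [302.2 193.2] [27, 23, 12, 11, 94] a,f [-0.373  0.052] knob [[0.0078 0.0547 0.1695]]
0.14 [[322.06000434 199.09882708]]
0.15 [[322.26647589 195.61498004]]
0.16 [[322.4744013  192.10660179]]
```

```bash
python3 -m inch '[{"xyz":[0.3,0,0],"twist":0,"claw":1},{"xyz":[0.7,0,0],"twist":0,"claw":1},{"xyz":[0.7,0,0],"twist":0,"claw":1}]'
python3 -c "from h import *;report('e1')"
```

```text
clock: 4.47
eef_pos: [0.5453, 0.0166, 0.3267]
tool_rot: [-0.0, -0.024, 1.0, -0.0]
wrist_force: [1.4, -0.6, 0.8]
grip_width: 0.004
grip_force: 0.5
t 4.475 F [ 1.4 -0.6  0.8] tcp [0.036  0.0574 0.3267] pix [300.2 193.9] [25, 24, 12, 11, 94] a,f [-0.364  0.001] knob [[1.000e-04 5.350e-02 1.701e-01]]
```

View pics/e1.png

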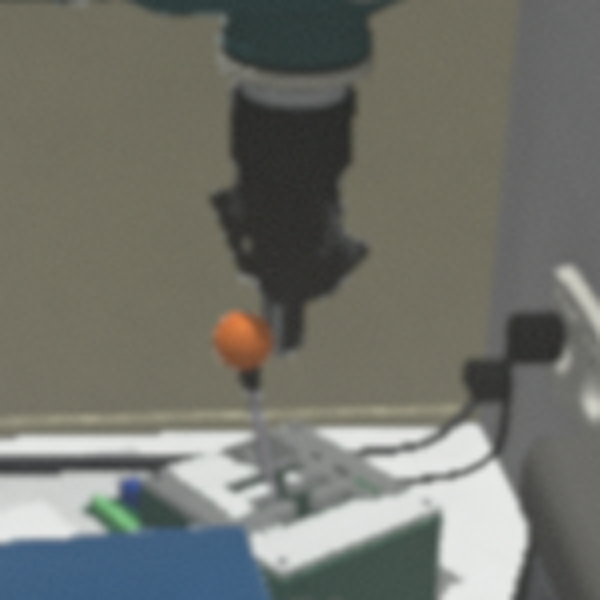

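The lever is now in the cross channel at f≈0, with the knob at crop (243,340). Next I go round to its left side.

```bash
python3 -m inch '[{"xyz":[-1.5,0,0],"twist":0,"claw":1},{"xyz":[-3,0,-0.3],"twist":0,"claw":1},{"xyz":[-3,2.5,-0.3],"twist":0,"claw":1},{"xyz":[-3,5.2,-0.3],"twist":0,"claw":1},{"xyz":[0,5.2,-0.3],"twist":0,"claw":1},{"xyz":[3.6,5.2,-0.3],"twist":0,"claw":1},{"xyz":[3.6,5.2,-0.3],"twist":0,"claw":1}]'
python3 -c "from h import *;report()"
python3 -m inch '[{"xyz":[0,-0.8,0],"twist":0,"claw":1},{"xyz":[0,-1.5,0],"twist":0,"claw":1},{"xyz":[0,-2,0],"twist":0,"claw":1},{"xyz":[0,-2.5,0],"twist":0,"claw":1},{"xyz":[0,-3,0],"twist":0,"claw":1},{"xyz":[0,-3,0],"twist":0,"claw":1}]'
python3 -c "from h import *;report()"
```

```text
clock: 5.45
eef_pos: [0.5066, 0.067, 0.3301]
tool_rot: [0.0, -0.024, 1.0, 0.0]
wrist_force: [-0.1, -1.5, -0.5]
grip_width: 0.001
grip_force: 0.0
t 5.45 F [-0.1 -1.5 -0.5] tcp [-3.000e-04  1.096e-01  3.301e-01] pix [300.6 193.8] [26, 25, 11, 10, 74] a,f [-0.361  0.007] knob [[0.0011 0.0529 0.1704]]
clock: 6.25
eef_pos: [0.5085, 0.0365, 0.3296]
tool_rot: [-0.0, -0.023, 1.0, -0.0]
wrist_force: [0.3, 1.7, 2.1]
grip_width: -0.001
grip_force: 0.8
t 6.25 F [0.3 1.7 2.1] tcp [2.000e-04 7.910e-02 3.296e-01] pix [305.1 194.4] [30, 25, 10, 10, 55] a,f [-0.238  0.004] knob [[0.0005 0.0353 0.1758]]
```

```bash
python3 -m inch '[{"xyz":[0,-0.6,0],"twist":0,"claw":1},{"xyz":[0,-1.2,0],"twist":0,"claw":1},{"xyz":[0,-1.8,0],"twist":0,"claw":1},{"xyz":[0,-2.4,0],"twist":0,"claw":1},{"xyz":[0,-3,0],"twist":0,"claw":1},{"xyz":[0,-3.6,0],"twist":0,"claw":1},{"xyz":[0,-3.6,0],"twist":0,"claw":1}]'
python3 -c "from h import *;report('f1')"
```

```text
clock: 7.18
eef_pos: [0.5102, 0.0004, 0.3296]
tool_rot: [-0.0, -0.023, 1.0, -0.0]
wrist_force: [0.3, 0.7, 0.6]
grip_width: 0.0
grip_force: 0.3
t 7.175 F [0.3 0.7 0.6] tcp [2.000e-04 4.290e-02 3.296e-01] pix [316.6 197.4] [44, 28, 6, 9, 27] a,f [-0.     0.043] knob [[0.0064 0.     0.1799]]
```

View pics/f1.png

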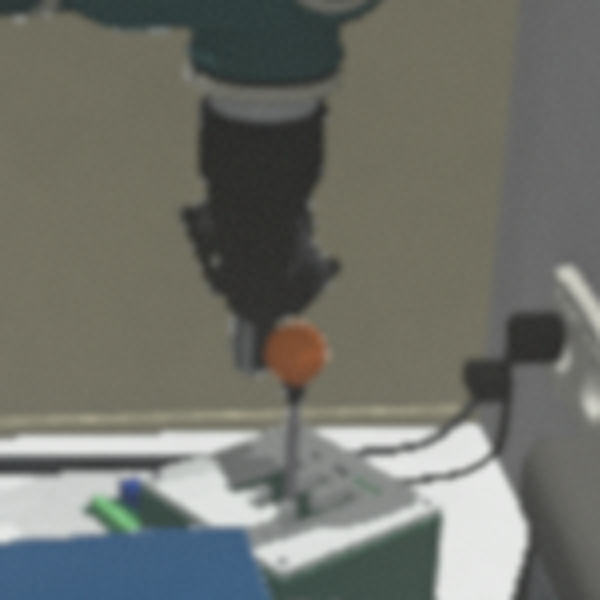

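The knob is at crop (297,353), shaded by the arm, and the lever stands near the middle. My threshold clips shaded orange, so I'll loosen it.

```bash
sed -i 's/>=3)/>=2)/;s/<=16)/<=18)/;s/1\]>150/1]>110/;s/2\]>90/2]>50/' h.py; python3 -c "
from h import *;report()
for a,f in((-.1,0),(0,0),(.1,0),(0,.1)): print(a,f,proj('scene',sel(knob(a,f)))-[.9,2.5])"
```

```text
t 7.275 F [ 0.3  0.3 -0.5] tcp [2.000e-04 4.330e-02 3.296e-01] pix [313.4 197.8] [36, 26, 15, 15, 164] a,f [-0.017 -0.01 ] knob [[-0.0015  0.0026  0.18  ]]
-0.1 0 [[310.49230908 196.11343107]]
0 0 [[314.61396405 198.05320542]]
0.1 0 [[318.77905173 200.59457463]]
0 0.1 [[319.27897933 196.71839784]]
```

```bash
python3 -m inch '[{"xyz":[0,-0.6,0],"twist":0,"claw":1},{"xyz":[0,-1.2,0],"twist":0,"claw":1},{"xyz":[0,-1.8,0],"twist":0,"claw":1},{"xyz":[0,-2.4,0],"twist":0,"claw":1},{"xyz":[0,-3,0],"twist":0,"claw":1},{"xyz":[0,-3.6,0],"twist":0,"claw":1},{"xyz":[0,-4.2,0],"twist":0,"claw":1},{"xyz":[0,-4.8,0],"twist":0,"claw":1},{"xyz":[0,-4.8,0],"twist":0,"claw":1}]'
python3 -c "from h import *;report()"
```

```text
clock: 8.45
eef_pos: [0.5125, -0.0475, 0.3296]
tool_rot: [-0.0, -0.023, 1.0, -0.0]
wrist_force: [0.2, -0.4, -1.5]
grip_width: 0.003
grip_force: 0.1
t 8.45 F [ 0.2 -0.4 -1.5] tcp [ 3.000e-04 -5.000e-03  3.296e-01] pix [326.8 207.1] [50, 36, 15, 14, 164] a,f [0.292 0.001] knob [[ 0.0002 -0.0432  0.1737]]
```

```bash
python3 -m inch '[{"xyz":[0,-0.4,0],"twist":0,"claw":1},{"xyz":[0,-0.8,0],"twist":0,"claw":1},{"xyz":[0,-1.2,0],"twist":0,"claw":1},{"xyz":[0,-1.2,0],"twist":0,"claw":1}]'
python3 -c "from h import *;report()"
```

```text
clock: 9.0
eef_pos: [0.5131, -0.0593, 0.3297]
tool_rot: [0.0, -0.023, 1.0, -0.0]
wrist_force: [0.4, 0.3, -0.5]
grip_width: -0.003
grip_force: 0.3
t 9.0 F [ 0.4  0.3 -0.5] tcp [ 3.000e-04 -1.690e-02  3.297e-01] pix [330.  210.3] [53, 39, 15, 14, 159] a,f [0.37  0.003] knob [[ 0.0005 -0.0543  0.1698]]
```

```bash
python3 -m inch '[{"xyz":[0,1,0],"twist":0,"claw":1},{"xyz":[0,2,0],"twist":0,"claw":1},{"xyz":[3,2.5,0],"twist":0,"claw":1},{"xyz":[6.2,2,0],"twist":0,"claw":1},{"xyz":[6.4,-1,0.7],"twist":0,"claw":1},{"xyz":[6.4,-3.8,1.5],"twist":0,"claw":1},{"xyz":[6.4,-3.8,1.5],"twist":0,"claw":1}]'
python3 -c "from h import *;report('g1')"
```

```text
clock: 9.93
eef_pos: [0.4508, -0.1006, 0.3143]
tool_rot: [-0.0, -0.023, 1.0, 0.0]
wrist_force: [-0.8, 0.3, 0.1]
grip_width: 0.004
grip_force: 0.0
t 9.925 F [-0.8  0.3  0.1] tcp [-0.0639 -0.0552  0.3143] pix [332.2 211.6] [56, 40, 12, 13, 95] a,f [0.407 0.02 ] knob [[ 0.0029 -0.0594  0.1677]]
```

View pics/g1.png

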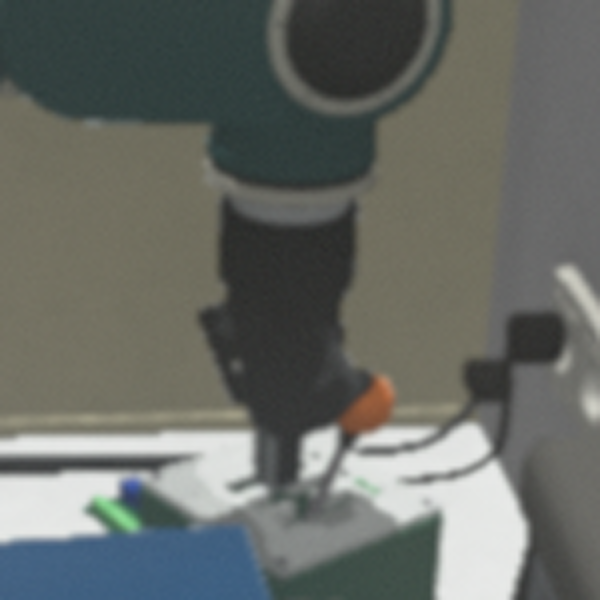

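The fingers are behind the knob. The knob is at crop (370,402), partly hidden by a knuckle. Now I push forward.

```bash
python3 -m inch '[{"xyz":[-1.2,0,0],"twist":0,"claw":1},{"xyz":[-2.2,0,0],"twist":0,"claw":1},{"xyz":[-2.9,0,0],"twist":0,"claw":1},{"xyz":[-3.5,0,0],"twist":0,"claw":1},{"xyz":[-4.1,0,0],"twist":0,"claw":1},{"xyz":[-4.7,0,0],"twist":0,"claw":1},{"xyz":[-5.3,0,0],"twist":0,"claw":1},{"xyz":[-5.9,0,0],"twist":0,"claw":1},{"xyz":[-5.9,0,0],"twist":0,"claw":1}]'
python3 -c "from h import *;report()"
```

```text
clock: 11.15
eef_pos: [0.5101, -0.0974, 0.3144]
tool_rot: [-0.001, -0.023, 1.0, -0.0]
wrist_force: [-2.6, -0.8, -1.2]
grip_width: 0.0
grip_force: 0.9
t 11.15 F [-2.6 -0.8 -1.2] tcp [-0.0045 -0.0548  0.3144] pix [338.9 212.6] [65, 45, 9, 6, 33] a,f [0.462 0.12 ] knob [[ 0.0179 -0.0663  0.1633]]
```

```bash
python3 -m inch '[{"xyz":[-0.5,0,0],"twist":0,"claw":1},{"xyz":[-1,0,0],"twist":0,"claw":1},{"xyz":[-1.5,0,0],"twist":0,"claw":1},{"xyz":[-1.5,0,0],"twist":0,"claw":1}]'
python3 -m inch '[{"xyz":[-0.2,0,0],"twist":0,"claw":1},{"xyz":[-0.4,0,0],"twist":0,"claw":1},{"xyz":[-0.4,0,0],"twist":0,"claw":1}]'
python3 -c "from h import *;report()"
```

```text
clock: 11.7
eef_pos: [0.5251, -0.0965, 0.3146]
tool_rot: [0.0, -0.024, 1.0, 0.0]
wrist_force: [-0.5, 0.3, -0.2]
grip_width: -0.002
grip_force: 0.2
clock: 12.08
eef_pos: [0.5289, -0.0963, 0.3148]
tool_rot: [0.0, -0.024, 1.0, -0.0]
wrist_force: [-1.1, 0.8, -0.9]
grip_width: 0.002
grip_force: 0.7
t 12.075 F [-1.1  0.8 -0.9] tcp [ 0.0144 -0.0546  0.3148] pix [344.7 211.1] [71, 42, 9, 9, 57] a,f [0.459 0.266] knob [[ 0.0394 -0.0642  0.1597]]
```

```bash
python3 -m inch '[{"xyz":[-0.1,0,0],"twist":0,"claw":1},{"xyz":[-0.2,0,0],"twist":0,"claw":1},{"xyz":[-0.2,0,0],"twist":0,"claw":1}]'; python3 -m inch '[{"xyz":[-0.1,0,0],"twist":0,"claw":1},{"xyz":[-0.1,0,0],"twist":0,"claw":1}]'; python3 -m inch '[{"xyz":[-0.1,0,0],"twist":0,"claw":1},{"xyz":[-0.1,0,0],"twist":0,"claw":1}]'
```

```text
clock: 12.5
eef_pos: [0.5309, -0.0962, 0.3147]
tool_rot: [-0.0, -0.024, 1.0, 0.0]
wrist_force: [-2.5, -0.1, -1.1]
grip_width: 0.0
grip_force: 1.1
clock: 12.75
eef_pos: [0.5319, -0.0962, 0.3147]
tool_rot: [0.0, -0.024, 1.0, -0.0]
wrist_force: [-2.2, -0.2, -1.2]
grip_width: 0.002
grip_force: 1.0
clock: 13.0
eef_pos: [0.5329, -0.0962, 0.3148]
tool_rot: [0.0, -0.024, 1.0, -0.0]
wrist_force: [-1.6, 0.2, -1.5]
grip_width: 0.001
grip_force: 1.0
```

```bash
for i in 1; do python3 -m inch '[{"xyz":[-0.1,0,0],"twist":0,"claw":1},{"xyz":[-0.1,0,0],"twist":0,"claw":1}]' | grep -E "wrist|eef"; done; python3 -m inch '[{"xyz":[-0.1,0,0],"twist":0,"claw":1},{"xyz":[-0.1,0,0],"twist":0,"claw":1}]' | grep -E "wrist|eef"
```

```text
eef_pos: [0.5339, -0.0961, 0.3147]
wrist_force: [-2.0, 0.6, -1.6]
eef_pos: [0.5349, -0.0961, 0.3147]
wrist_force: [-2.5, 0.1, -1.5]
```

Still no end stop felt. I'll back off for a clear look.

```bash
python3 -m inch '[{"xyz":[1.5,0,0],"twist":0,"claw":1},{"xyz":[3.5,0,0],"twist":0,"claw":1},{"xyz":[5,2,-1],"twist":0,"claw":1},{"xyz":[5,6,-3],"twist":0,"claw":1},{"xyz":[5,9,-6],"twist":0,"claw":1},{"xyz":[5,9,-6],"twist":0,"claw":1}]'
python3 -c "
from h import *;report('i1')
for f in(.3,.34,.38): print(f,proj('scene',sel(knob(.4,f)))-[.9,2.5])"
```

```text
clock: 14.25
eef_pos: [0.4799, -0.0072, 0.3775]
tool_rot: [0.002, -0.025, 1.0, -0.0]
wrist_force: [0.3, -0.6, -0.4]
grip_width: -0.0
grip_force: 0.0
t 14.25 F [ 0.3 -0.6 -0.4] tcp [-0.0304  0.0367  0.3775] pix [344.1 208.5] [67, 37, 15, 14, 171] a,f [0.402 0.305] knob [[ 0.045  -0.056   0.1617]]
0.3 [[343.82965789 208.40393566]]
0.34 [[345.28087891 208.28995901]]
0.38 [[346.66485033 208.24944527]]
```

View pics/i1.png

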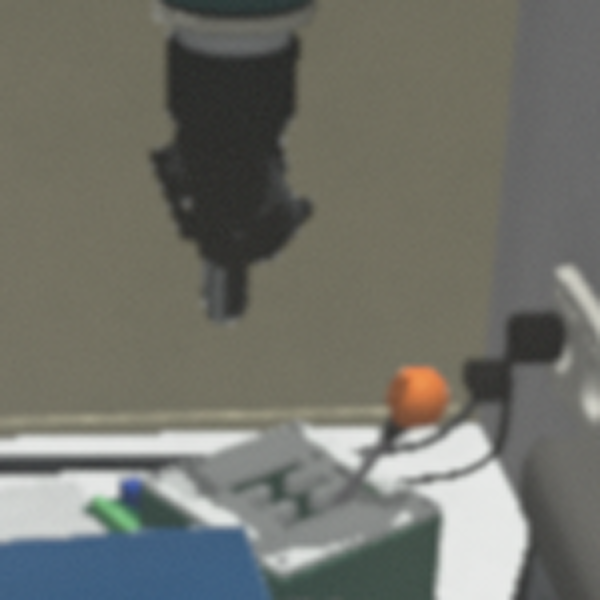

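The lever is in the third slot's lane with the knob at crop (418,396), f≈0.31, so it isn't fully home yet. About 10 mm more push is needed, so I'll return behind it and push to the stop.

```bash
python3 -m inch '[{"xyz":[0,-3,3],"twist":0,"claw":1},{"xyz":[0,-7,5],"twist":0,"claw":1},{"xyz":[0,-9,6],"twist":0,"claw":1},{"xyz":[-1.5,-9,6],"twist":0,"claw":1},{"xyz":[-3.5,-9,6],"twist":0,"claw":1},{"xyz":[-4.5,-9,6],"twist":0,"claw":1},{"xyz":[-5,-9,6],"twist":0,"claw":1},{"xyz":[-5.3,-9,6],"twist":0,"claw":1},{"xyz":[-5.5,-9,6],"twist":0,"claw":1},{"xyz":[-5.5,-9,6],"twist":0,"claw":1}]'
python3 -m inch '[{"xyz":[-0.1,0,0],"twist":0,"claw":1},{"xyz":[-0.2,0,0],"twist":0,"claw":1},{"xyz":[-0.2,0,0],"twist":0,"claw":1}]' | grep -E "wrist|eef"
python3 -c "from h import *;report()"
```

```text
clock: 15.6
eef_pos: [0.5397, -0.0958, 0.3147]
tool_rot: [0.0, -0.024, 1.0, -0.0]
wrist_force: [-2.1, -1.0, -1.4]
grip_width: 0.002
grip_force: 0.9
eef_pos: [0.5417, -0.0957, 0.3145]
wrist_force: [-4.6, 0.3, -2.4]
t 15.975 F [-4.6  0.3 -2.4] tcp [ 0.0272 -0.0546  0.3145] pix [348.4 210.5] [75, 41, 8, 10, 61] a,f [0.454 0.373] knob [[ 0.0546 -0.0613  0.1555]]
```

```bash
python3 -m inch '[{"xyz":[-0.1,0,0],"twist":0,"claw":1},{"xyz":[-0.1,0,0],"twist":0,"claw":1}]' | grep -E "wrist|eef"
```

```text
eef_pos: [0.5427, -0.0956, 0.3144]
wrist_force: [-5.5, 1.5, -4.2]
```

```bash
python3 -m inch '[{"xyz":[-0.1,0,0],"twist":0,"claw":1},{"xyz":[-0.1,0,0],"twist":0,"claw":1}]' | grep -E "wrist|eef"
```

```text
eef_pos: [0.5436, -0.0955, 0.3142]
wrist_force: [-6.4, 0.4, -4.6]
```

```bash
python3 -m inch '[{"xyz":[1.5,0,0],"twist":0,"claw":1},{"xyz":[3.5,0,0],"twist":0,"claw":1},{"xyz":[6,2,-1],"twist":0,"claw":1},{"xyz":[6,6,-3],"twist":0,"claw":1},{"xyz":[6,9,-6],"twist":0,"claw":1},{"xyz":[6,9,-6],"twist":0,"claw":1}]' | grep wrist
python3 -c "
from h import *;report();report()"
```

```text
wrist_force: [0.4, -0.9, -1.1]
t 17.275 F [ 0.4 -0.9 -1.1] tcp [-0.0313  0.0367  0.3778] pix [345.5 208.5] [69, 37, 15, 14, 171] a,f [0.406 0.34 ] knob [[ 0.05   -0.0558  0.1599]]
t 17.325 F [ 0.4  0.3 -0.1] tcp [-0.0313  0.0359  0.3761] pix [345.5 208.5] [69, 37, 15, 14, 172] a,f [0.405 0.34 ] knob [[ 0.0501 -0.0557  0.16  ]]
```

The estimate is f≈0.34, which is too close to 0.33. I'll move the arm aside so both cameras can see it.

```bash
python3 -m inch '[{"xyz":[2,3,-1],"twist":0,"claw":1},{"xyz":[4,7,-2],"twist":0,"claw":1},{"xyz":[7,11,-3],"twist":0,"claw":1},{"xyz":[9,15,-3],"twist":0,"claw":1},{"xyz":[10,19,-3],"twist":0,"claw":1},{"xyz":[11,23,-3],"twist":0,"claw":1},{"xyz":[11,23,-3],"twist":0,"claw":1}]' | grep wrist
python3 - <<'E'
from h import *
report()
im=camera("top");cv2.imwrite("pics/top9.png",im[:,:,::-1])
h=cv2.cvtColor(im,cv2.COLOR_RGB2HSV)[170:290,300:420]
m=((h[...,0]>=2)&(h[...,0]<=18)&(h[...,1]>110)&(h[...,2]>50)).astype(np.uint8)
k,l,st,ce=cv2.connectedComponentsWithStats(m);print([(ce[i]+[300,170],st[i]) for i in range(1,k) if st[i,4]>20])
for f in(.3,.34,.38): print(f,proj('top',sel(knob(.4,f))))
cv2.imwrite("pics/t9.png",cv2.resize(im[175:290,285:415,::-1],None,fx=5,fy=5,interpolation=2))
E
```

```text
wrist_force: [-0.4, -1.0, 0.0]
t 18.25 F [-0.4 -1.   0. ] tcp [-0.1413  0.2665  0.4037] pix [345.5 208.4] [69, 37, 15, 14, 167] a,f [0.402 0.344] knob [[ 0.0506 -0.0553  0.1599]]
[(array([389.43032787, 205.47540984]), array([ 81,  27,  18,  17, 244], dtype=int32))]
0.3 [[389.4983629  210.47332514]]
0.34 [[389.97441195 208.08109297]]
0.38 [[390.36579998 205.74852474]]
```

View pics/t9.png

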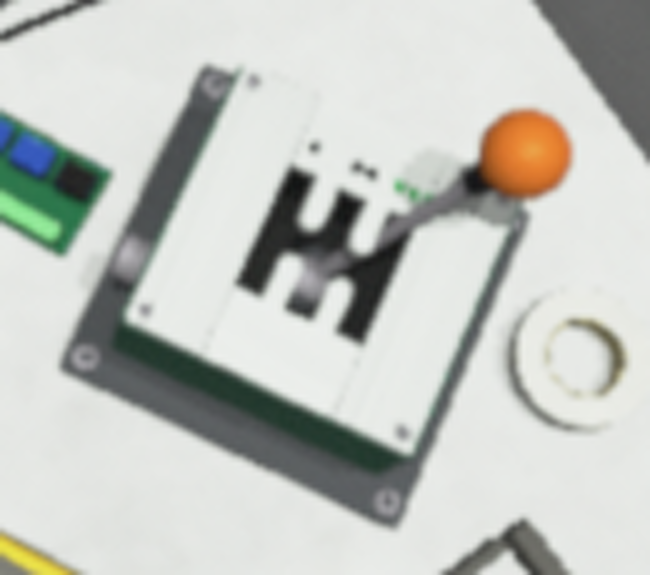

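The top view shows the stem at the front end of the slot below the three green dots, with the knob at crop (525,153). The top camera gives f≈0.38, and the push force rose the way it would against the stop. The relay board and tape roll haven't moved, and the arm is clear.

```bash
python3 -c "
from workcell import manip;print(manip.sign_off())"
```

```text
the job is handed in; nothing more can be done
None
```

I pushed the lever into the third slot, left it there by itself with the arm clear, and handed the job in; its forward angle measured 0.38 rad from the top camera and 0.34 rad from the scene camera (0.33 needed), and hand-in gave no verdict.

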